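# Scrub the tilted beaker and shut the brush away

## Task

Take the brush from its trough and scrub the inside of the beaker strapped in the tilted cradle: run the bristles right down to the bottom three times, drawing the brush back by more than half the beaker's depth after each. Then lay the brush back in the trough as it lay (bristles inside, handle out through the notch), keeping hold of it until it is down, and ease the spring lid gently all the way shut by its bar, never letting it slam. Do not ram the glass, and leave everything else where it stands.

Things in the scene. Friction and masses are not known exactly. Their poses are not given: they have to be found in the camera images.
- brush: straight beaker brush 225 mm long, 70 g, loose. Origin on its axis in the orange 16 x 16 mm square handle, at the grip; +y runs to the bristle tip. Handle y = -37 to 80 mm, 6 mm wire to 116, bristles 116 to 188 (rigid 36 mm cylinder, looks 42). Balances at y = 93. Starts level in the trough, axis 45 mm above the worktop, handle out of the notched end
- brush_tip (a point): centre of the bristle end of the brush, on its axis 188 mm from the brush origin
- beaker: clear glass beaker 67 mm across, 134 mm tall, strapped immovably in a grey cradle (foot 120 x 190 mm). Origin: centre of its underside; z runs to the mouth and points 35 degrees above level, so the brush goes in sloping down 35 degrees. Mouth looks to the robot's right (-y), up to 0.4 rad either way. Inside: floor at z = 2 mm, radius 24 mm low down, 26 mm from z = 12 up
- beaker_floor (a point): centre of the inner floor of the beaker
- trough: white fixed brush trough, rim 75 mm high, foot 100 x 150 mm. Origin under its centre on the worktop; y lengthwise, x across to the lid hinge (far side). Inside 64 x 130 mm, floor 27 mm high. End wall at y = -70 to -65 mm has a notch 32 mm wide, sill 37 mm high, for the handle. Brush home: along +y at x = 0, z = 45, tip at y = 60, brush origin at y = -128 mm
- lid (a joint): angle of the blue lid about a hinge along the trough's y at its x = 42, z = 78 mm. 0 = shut, level; 2.05 = stop, leaning back. It stays open while leaning back (starts 1.9 to 2.0); brought forward past upright, spring and weight (about 1.6 N at the bar) slam it shut unless held. Over 3 rad/s is a slam
- lid_bar (a point): middle of the lid's steel pull bar: round, 10 mm thick, parallel to the hinge and 119 mm from it, 80 mm of it free, 36 mm clear gap to the lid's edge. Shut, it is at x = -77, z = 78 mm of the trough; at 1.57 rad straight above the hinge. It can turn between the fingers that pinch it
- timer: white timer 70 x 62 x 18 mm, bystander; origin at the centre of its underside
- flask: clear conical flask 67 mm across, 114 mm tall, bystander; origin at the centre of its underside
- reagent: brown bottle with black cap, 52 mm across, 116 mm tall, bystander; origin at the centre of its underside
- tips: blue box of pipette tips with clear lid, 78 x 120 x 79 mm, bystander; origin at the centre of its underside
- tape: roll of beige tape, 68 mm across, 19 mm high, bystander; origin at the centre of its underside

How it is judged:
By the outcome, as a careful person would: the job done as asked, in the order asked, and still so for the second after the job is handed in, with the robot touching nothing.
It also fails if it takes over 70 s, if anything falls off the work surface, if the arm or the gripper's body presses on something with over 40 N, if the wrist force passes 120 N, or if a joint passes its speed limit or range.

## Robot

A 7-joint arm with a two-finger parallel gripper is mounted at the origin on a cart in front of the work surface, level with it; the furniture and walls round the work are solid. World frame = base frame: x ahead of the robot, y to its left, z up, the work surface at z = 0. Lengths are in m, angles in rad, forces in N, time in s.
With the tool pointing down it reaches from about 0.4 to 0.85 m from the base axis. Payload 4.5 kg.
Tool frame: the origin (TCP) lies on the centre line of the jaws, within the pads' length; the fingertips stand 22 mm ahead of it and the grasp point (between the pads) lies 3 mm ahead of it; z points along the fingers, y is the line along which they close (so a half turn about z gives the same grasp; the last joint's range is limited). The gripper opens to 88 mm and grips with 3 to 60 N. Pads are 18 mm wide; open, the fingers measure 123 mm over their backs; the gripper's body (75 mm by 187 mm) begins 45 mm behind the grasp point.
Start: joints at [0.034, 0.689, -0.195, 1.565, 0.157, 0.902, -0.215], TCP at [0.625, 0, 0.261] pointing down, gripper open.
Joint ranges: [-3.01, 3.01], [-0.46, 2.08], [-1.47, 1.51], [0.13, 2.56], [-1, 4.14], [0.04, 2.09], [-2.66, 2.66]. Speed limits (rad/s): [2.57, 2.57, 3.14, 3.14, 3.14, 3.14, 3.14].

## Interface

Orientations are given as a unit quaternion [x, y, z, w].
In Python, from station import * gives the robot as it stands.
- The arm moves only by the tool step_arm, never from a script. Its argument "rows" is a list that holds one entry, the list of rows, each a list of 5 numbers: the closure, from 0 (fully open) to 1 (shut), then the shift along the tool's x, y, z in mm, then the turn about the tool's z in rad. In form: [[[hand, tx, ty, tz, spin], ...]]. A call has 1 to 20 rows; each row shifts and turns the commanded pose from where the row before left it, along the tool's axes as they then stand; what a row does not reach is not made up. A row lasts 1/12 s, in which the tool goes at most 41.7 mm and 7.16 degrees, less where a joint would pass 70% of its speed; a pose out of reach is approached as far as the arm can. A call is refused whole if a number of a shift passes 41.7 or a number of a turn 0.125, either way. A call with a gripper value outside its range is refused whole. The fingers move at their own pace and stop on an object; the grip force is fixed at half the most. Time passes only in rows, so rows that do not move let the fingers close. It gives the time, the measured TCP pose, the force, the opening and the grip force at its end, in the units of the state.
- sense(): the state, without advancing time (a new reading comes with each control period).
- read_camera(name): name is "scene" or "side" or "wrist"; returns the picture (480x640x3 uint8, blue, green, red); there is no depth.
- camera_info(name): a dict with "fx", "fy", "cx", "cy" (pixels), "R" (3x3) and "t" (3): a world point X has camera coordinates R X + t; the wrist camera has in their place "tool_from_camera" (4x4, takes a point from camera to tool coordinates, whose origin is the TCP and whose axes are the flange's). Camera axes: x right, y down, z forward; pixel columns grow to the right and rows downward; lengths in m; the calibration is good to about 2 mm. A picture is of the moment at which its call begins: read the wrist's pose just before it. camera_info takes no time and is no camera call.
- finish_job(): hands the job in; it is judged then, once.
Trained networks look in the newest picture that a camera, given by its name, has taken for a name from the list of things; names that differ only in an ending like _2 or _b are one class to them, and where a whole thing is asked for, a point or a joint stands for the part that bears it (a point fixed in the world has none). Each returns a list of dicts, best first, with "score" (0 to 1); they miss things now and then, are a little off and sometimes report something else, mostly with a low value. They report only what shows in the picture. A call takes as long as a camera call.
- boxes_of(camera, query): "location" ([row, column] in pixels, amid what is visible of it).
- regions_of(camera, query): "pixels" (480x640 bool, what is visible of it) and "location" ([row, column] in pixels, amid what is visible of it).
- place_of(camera, query): "location" ([row, column] in pixels: a listed point, or the origin of a listed thing).
The state is a dict: "time_s": time; "joint_positions": joint angles; "dq": joint speeds; "tau": joint torques, N m; "eef_pos": TCP position; "tcp_rot": TCP orientation; "ft_force": force on the tool from outside, world axes, zero at the start; "ft_torque": the same for the moment, N m; "finger_gap": finger opening in m; "gripper_force": force on a finger pad.
Only numpy, scipy, OpenCV 4.12 (cv2) and the standard library are available. Lean on these libraries where they do the work, as an engineer would, in place of code of your own. Each camera call takes 0.05 s, during which the arm holds its last target. There are 200 camera calls.

## Working session

There is one attempt and no reset: what is moved stays moved. The work goes in short steps, Python scripts to look and compute and a tool call to move; the robot and the scene stay as the last step left them, time stands still between calls to the robot, and variables do not carry over. Pictures are saved under pics/ and viewed, at most 10 in all, crops included, and the job is handed in when it is done.

Besides the shell and the picture viewer there is one more tool, called as name(argument=value, ...) on one line, values as JSON. step_arm: Moves the arm, as the interface text tells. Its arguments: {"type":"object","properties":{"rows":{"type":"array"}},"required":["rows"]}

```bash
ls; mkdir -p pics; cat > h.py <<'E'
from station import *
import numpy as np, cv2
from scipy.spatial.transform import Rotation as Rn
def ray(cam,px,s=None):
    i=camera_info(cam); r,c=px
    d=np.array([(c-i['cx'])/i['fx'],(r-i['cy'])/i['fy'],1.])
    if 'R' in i:
        R=np.array(i['R']);t=np.array(i['t']); return -R.T@t, R.T@d
    T=np.array(i['tool_from_camera']); Rt=Rn.from_quat(s['tcp_rot']).as_matrix()
    return np.array(s['eef_pos'])+Rt@T[:3,3], Rt@T[:3,:3]@d
def atz(cam,px,z,s=None):
    o,d=ray(cam,px,s); return o+d*(z-o[2])/d[2]
def tri(rs):
    A=0;b=0
    for o,d in rs:
        d=d/np.linalg.norm(d);P=np.eye(3)-np.outer(d,d);A=A+P;b=b+P@o
    X=np.linalg.solve(A,b); return X,[float(np.linalg.norm((np.eye(3)-np.outer(d,d)/(d@d))@(X-o))) for o,d in rs]
def proj(cam,X):
    i=camera_info(cam);p=np.array(i['R'])@X+np.array(i['t']);return [i['fy']*p[1]/p[2]+i['cy'],i['fx']*p[0]/p[2]+i['cx']]
E
python3 - <<'E'
from h import *
np.set_printoptions(precision=4,suppress=True)
s=sense();print(s)
for c in['scene','side','wrist']:
    cv2.imwrite(f'pics/{c}0.png',read_camera(c))
    i=camera_info(c);print(c,i)
for q in['brush','brush_tip','beaker','beaker_floor','trough','lid_bar','timer','flask','reagent','tips','tape']:
    rs=[]
    for c in['scene','side']:
        L=place_of(c,q)
        if L:
            print(q,c,np.round(L[0]['location']),round(L[0]['score'],2)); rs.append(ray(c,L[0]['location']))
    if len(rs)==2: print('   ',*tri(rs))
E
```

```text
pics
{'time_s': 0.0, 'joint_positions': array([ 0.0338,  0.69  , -0.1945,  1.5663,  0.1573,  0.9025, -0.2151]), 'dq': array([ 0.0004,  0.0015,  0.    , -0.001 , -0.0029, -0.001 , -0.0012]), 'tau': array([  0.0003, -52.7572,  -1.2669, -15.3434,  -0.0526,   0.0066,
         0.0002]), 'eef_pos': array([ 0.6244, -0.0001,  0.2599]), 'tcp_rot': array([ 0.7071,  0.7071, -0.0007, -0.0006]), 'ft_force': array([0.1033, 0.0258, 0.3789]), 'ft_torque': array([-0.0343,  0.0643,  0.0273]), 'gripper_force': 0.0, 'finger_gap': 0.08792222822797477}
scene {'fx': 463.3394389222125, 'fy': 463.3394389222125, 'cx': 313.955830478409, 'cy': 240.6204498328402, 'R': array([[-0.8524, -0.5224, -0.0215],
       [-0.2716,  0.4776, -0.8355],
       [ 0.4468, -0.7064, -0.549 ]]), 't': array([0.5187, 0.2226, 0.9815])}
side {'fx': 546.0238960337839, 'fy': 546.0238960337839, 'cx': 317.46173141184585, 'cy': 245.13451315650104, 'R': array([[ 0.8703, -0.4923,  0.0162],
       [-0.3179, -0.5866, -0.7449],
       [ 0.3762,  0.6431, -0.667 ]]), 't': array([-0.5539,  0.2299,  1.0889])}
wrist {'fx': 397.5589338870811, 'fy': 39
[... 1057 characters left out ...]
7157819639793, 0.0054771578196399105]
timer scene [265. 348.] 0.92
timer side [282. 284.] 0.59
    [ 0.5247 -0.0365 -0.0012] [0.0019083322961338449, 0.0019083322961338312]
flask scene [234. 273.] 0.94
flask side [250. 382.] 0.61
    [ 0.7852 -0.0577  0.003 ] [0.0002471785874240626, 0.0002471785874240463]
reagent scene [267. 231.] 0.97
reagent side [205. 339.] 0.79
    [0.7819 0.1392 0.0097] [0.00027400283106516923, 0.0002740028310648524]
tips scene [214. 293.] 0.56
tips side [284. 418.] 0.7
    [ 0.7993 -0.1897 -0.0011] [0.0030477565391941923, 0.003047756539194329]
tape scene [329. 183.] 0.65
tape side [168. 279.] 0.46
    [0.7201 0.3738 0.0102] [0.0009167729865427165, 0.0009167729865427938]
```

View pics/scene0.png

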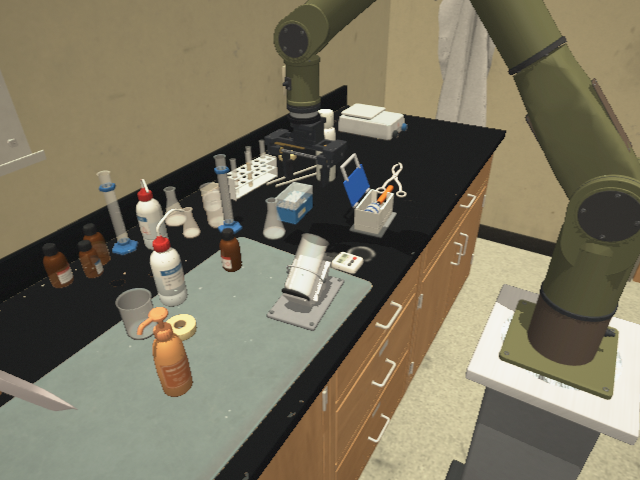

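View pics/side0.png

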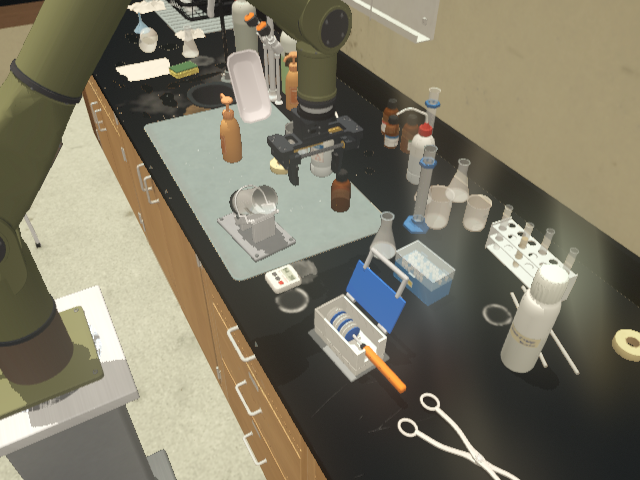

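The trough lies at about (0.56, −0.26) with its lid leaning back (scene ~(224,370)). The beaker mouth faces −y (scene ~(240,315), side ~(200,262)). Next I fit the beaker axis to its masks.

```bash
python3 - <<'E'
from h import *
from scipy.optimize import minimize
M={}
for c in['scene','side']:
    L=regions_of(c,'beaker')
    if L: M[c]=L[0]['pixels']; print(c,L[0]['score'],M[c].sum(),len(L))
a=np.linspace(0,2*np.pi,40,endpoint=False)
def masks(p):
    x,y,z,w=p; ax=np.array([np.sin(w)*np.cos(.611),-np.cos(w)*np.cos(.611),np.sin(.611)])
    u=np.cross(ax,[0,0,1]);u/=np.linalg.norm(u);v=np.cross(u,ax)
    P=np.array([[x,y,z]+ax*h+.0335*(np.cos(t)*u+np.sin(t)*v) for h in(0,.134) for t in a])
    o={}
    for c in M:
        q=np.array([proj(c,X)[::-1] for X in P]); m=np.zeros((480,640),np.uint8)
        cv2.fillConvexPoly(m,cv2.convexHull((q*16).astype(np.int32)),1,shift=4);o[c]=m>0
    return o
def cost(p,each=False):
    o=masks(p); r=[1-(o[c]&M[c]).sum()/(o[c]|M[c]).sum() for c in M]; return r if each else sum(r)
best=None
for w in(-.3,-.1,.1,.3):
    r=minimize(cost,[.524,.208,.069,w],method='Nelder-Mead',options=dict(initial_simplex=[[.524,.208,.069,w],[.534,.208,.069,w],[.524,.218,.069,w],[.524,.208,.077,w],[.524,.208,.069,w+.1]],xatol=1e-4,fatol=1e-4))
    print(w,r.x,cost(r.x,True))
    if best is None or r.fun<best.fun:best=r
o=masks(best.x)
out=[]
for c in M:
    im=cv2.imread(f'pics/{c}0.png')
    for m,k in((o[c],(0,0,255)),(M[c],(0,255,0))):
        cv2.drawContours(im,cv2.findContours(m.astype(np.uint8),0,1)[0],-1,k,1)
    r,cc=map(int,np.argwhere(M[c]).mean(0)); out.append(cv2.resize(im[r-60:r+60,cc-60:cc+60],(400,400),interpolation=cv2.INTER_CUBIC))
cv2.imwrite('pics/fit.png',np.hstack(out))
E
```

```text
scene 0.66 1619 2
side 0.61 1017 1Traceback (most recent call last):
  File "<stdin>", line 21, in <module>
    res = _minimize_neldermead(fun, x0, args, callback, bounds=bounds,
                               **options)
    fxr = func(xr)
    fx = function(np.copy(x), *(wrapper_args + args))
  File "<stdin>", line 18, in cost
  File "<stdin>", line 14, in masks
  File "h.py", line 19, in proj
    i=camera_info(cam);p=np.array(i['R'])@X+np.array(i['t']);return [i['fy']*p[1]/p[2]+i['cy'],i['fx']*p[0]/p[2]+i['cx']]
ValueError: time passes only in moves, steps and waits
```

```bash
sed -i 's/^from station import \*/from station import *\nimport functools, station\ncamera_info=functools.cache(station.camera_info)/' h.py
cat > fit.py <<'E'
from h import *
from scipy.optimize import minimize
M={}
for c in['scene','side']:
    L=regions_of(c,'beaker')
    if L: M[c]=L[0]['pixels']; print(c,L[0]['score'],M[c].sum(),len(L))
a=np.linspace(0,2*np.pi,40,endpoint=False)
def masks(p):
    x,y,z,w=p; ax=np.array([np.sin(w)*np.cos(.611),-np.cos(w)*np.cos(.611),np.sin(.611)])
    u=np.cross(ax,[0,0,1]);u/=np.linalg.norm(u);v=np.cross(u,ax)
    P=np.array([[x,y,z]+ax*h+.0335*(np.cos(t)*u+np.sin(t)*v) for h in(0,.134) for t in a])
    o={}
    for c in M:
        q=np.array([proj(c,X)[::-1] for X in P]); m=np.zeros((480,640),np.uint8)
        cv2.fillConvexPoly(m,cv2.convexHull((q*16).astype(np.int32)),1,shift=4);o[c]=m>0
    return o
def cost(p,each=False):
    o=masks(p); r=[1-(o[c]&M[c]).sum()/(o[c]|M[c]).sum() for c in M]; return r if each else sum(r)
best=None
for w in(-.3,-.1,.1,.3):
    r=minimize(cost,[.524,.208,.069,w],method='Nelder-Mead',options=dict(initial_simplex=[[.524,.208,.069,w],[.534,.208,.069,w],[.524,.218,.069,w],[.524,.208,.077,w],[.524,.208,.069,w+.1]],xatol=1e-4,fatol=1e-4))
    print(w,r.x,cost(r.x,True))
    if best is None or r.fun<best.fun:best=r
o=masks(best.x)
out=[]
for c in M:
    im=cv2.imread(f'pics/{c}0.png')
    for m,k in((o[c],(0,0,255)),(M[c],(0,255,0))):
        cv2.drawContours(im,cv2.findContours(m.astype(np.uint8),0,1)[0],-1,k,1)
    r,cc=map(int,np.argwhere(M[c]).mean(0)); out.append(cv2.resize(im[r-60:r+60,cc-60:cc+60],(400,400),interpolation=cv2.INTER_CUBIC))
cv2.imwrite('pics/fit.png',np.hstack(out))
E
python3 fit.py
```

```text
scene 0.66 1619 2
side 0.61 1017 1
-0.3 [ 0.54209002  0.19841854  0.0697874  -0.02035165] [np.float64(0.1695447409733124), np.float64(0.08648648648648649)]
-0.1 [ 0.54071103  0.19758294  0.06939627 -0.0036474 ] [np.float64(0.16167979002624677), np.float64(0.09769094138543521)]
0.1 [ 0.54269007  0.19731638  0.06858859 -0.01999923] [np.float64(0.16684155299055614), np.float64(0.08926961226330032)]
0.3 [ 0.54081293  0.19612428  0.07128982 -0.01976704] [np.float64(0.1695447409733124), np.float64(0.09147982062780269)]
```

View pics/fit.png

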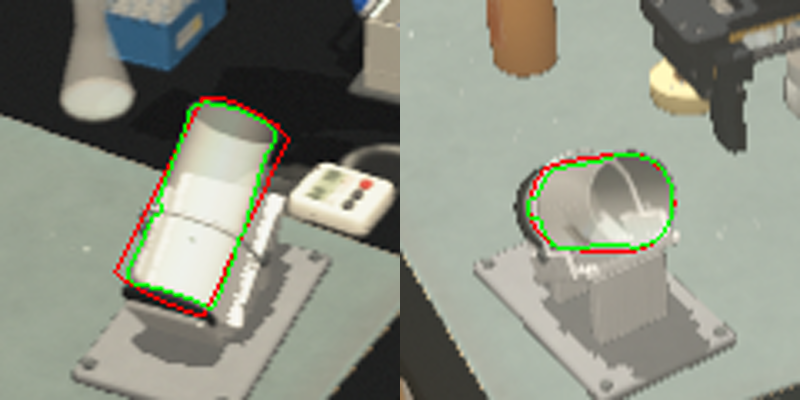

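The masks leave out the rim at the base, so this fit is rough. I'll take a closer wrist look.

step_arm(rows=[[[0, 27, -24, -25, 0], [0, 27, -24, -25, 0], [0, 27, -24, -25, 0], [0, 27, -24, -25, 0], [0, 0, 0, 0, 0], [0, 0, 0, 0, 0], [0, 0, 0, 0, 0]]])

```text
time_s: 2.03
eef_pos: [0.5342, 0.1017, 0.3555]
tcp_rot: [0.707, 0.707, -0.0, 0.001]
ft_force: [0.3, -1.0, -0.7]
finger_gap: 0.0884
gripper_force: 0.0
```

```bash
python3 - <<'E'
from h import *
s=sense();print(s['eef_pos'],s['tcp_rot'])
im=read_camera('wrist')
for q in['beaker','beaker_floor']:
    for L in place_of('wrist',q)[:2]: print(q,L, [ (float(np.round(v,4))) for v in atz('wrist',L['location'],.069,s)])
L=regions_of('wrist','beaker')
for l in L[:2]:
    print(l['score'],l['pixels'].sum()); 
if L: cv2.drawContours(im,cv2.findContours(L[0]['pixels'].astype(np.uint8),0,1)[0],-1,(0,255,0),1); np.save('mw.npy',L[0]['pixels'])
cv2.imwrite('pics/w1.png',im)
import pickle;pickle.dump(s,open('s1.pkl','wb'))
E
```

```text
[0.53419025 0.10173792 0.35551818] [ 7.07238688e-01  7.06974650e-01 -1.34034589e-04  5.14436938e-04]
beaker {'location': [88.3, 317.1], 'score': 0.65} [0.535, 0.2011, 0.069]
beaker {'location': [298.6, 506.9], 'score': 0.25} [0.751, -0.0233, 0.069]
beaker_floor {'location': [90.5, 309.5], 'score': 0.86} [0.5276, 0.199, 0.069]
0.72 10099
```

View pics/w1.png

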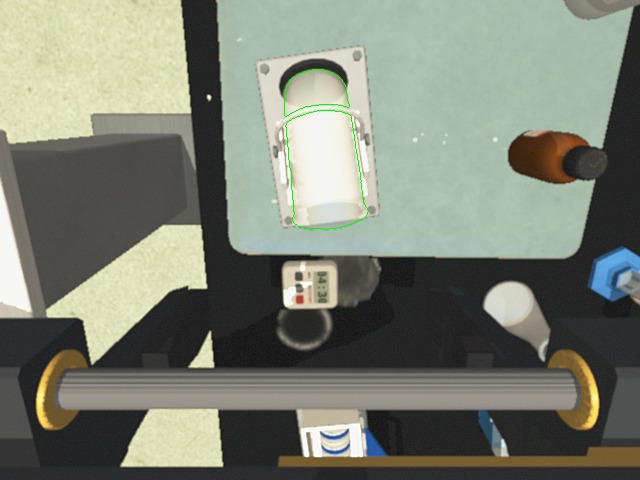

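The wrist view shows the cradle foot square on, with screws at about (265,69), (357,56), (372,210) and (287,221) in column,row order. The mouth is near (330,215).

```bash
python3 - <<'E'
from h import *
import pickle;s=pickle.load(open('s1.pkl','rb'))
P=[atz('wrist',(r,c),.010,s) for c,r in((265,69),(357,56),(372,210),(287,221))]
P=np.array(P);print(P.round(4))
a=(P[0]+P[1])/2;b=(P[2]+P[3])/2;print('centre',P.mean(0),'size',np.linalg.norm(P[0]-P[1]),np.linalg.norm(P[2]-P[3]),np.linalg.norm(P[1]-P[2]),np.linalg.norm(P[0]-P[3]))
for v in(b-a,P[2]-P[1],P[3]-P[0]): print('yaw',np.arctan2(v[0],-v[1]))
v=P[1]-P[0]; print(np.arctan2(v[1],v[0]));v=P[2]-P[3]; print(np.arctan2(v[1],v[0]))
# silhouette fit in wrist+scene+side fixed masks: mouth front
m=np.load('mw.npy');rr=np.argwhere(m)
lo=rr[rr[:,0]>=rr[:,0].max()-1].mean(0);print(lo)
L=rr[(rr[:,0]>200)&(rr[:,0]<215)];print('cols',L[:,1].min(),L[:,1].max())
for X in place_of('scene','trough')[:1]: print(X)
def pw(X):
    i=camera_info('wrist');T=np.array(i['tool_from_camera']);t=Rn.from_quat(s['tcp_rot']).as_matrix()
    q=T[:3,:3].T@(t.T@(X-s['eef_pos'])-T[:3,3]);return np.array([i['fx']*q[0]/q[2]+i['cx'],i['fy']*q[1]/q[2]+i['cy']])
im=cv2.imread('pics/w1.png')
for base,w,col in(((.526,.205,.069),.10,(0,0,255)),((.530,.203,.069),.13,(255,0,0))):
    ax=np.array([np.sin(w)*np.cos(.611),-np.cos(w)*np.cos(.611),np.sin(.611)])
    u=np.cross(ax,[0,0,1]);u/=np.linalg.norm(u);v=np.cross(u,ax)
    for h in(0,.134):
        q=np.array([pw(np.array(base)+ax*h+.0335*(np.cos(t)*u+np.sin(t)*v)) for t in np.linspace(0,6.28,60)])
        cv2.polylines(im,[(q*16).astype(np.int32)],True,col,1,shift=4)
cv2.imwrite('pics/w1b.png',cv2.resize(im[30:260,200:420],None,fx=2.6,fy=2.6,interpolation=cv2.INTER_CUBIC))
E
```

```text
[[0.4779 0.2242 0.01  ]
 [0.5783 0.2374 0.01  ]
 [0.6017 0.0659 0.01  ]
 [0.4983 0.052  0.01  ]]
centre [0.53901315 0.14485971 0.01      ] size 0.10126043536042571 0.1043232674418407 0.17312196036325034 0.1734507228145
yaw 0.1267063107311877
yaw 0.13554745136396906
yaw 0.11788192823316301
0.13041367768645765
0.13345638071134613
[228.15384615 320.84615385]
cols 293 368
{'location': [224.4, 370.0], 'score': 0.96}
```

View pics/w1b.png

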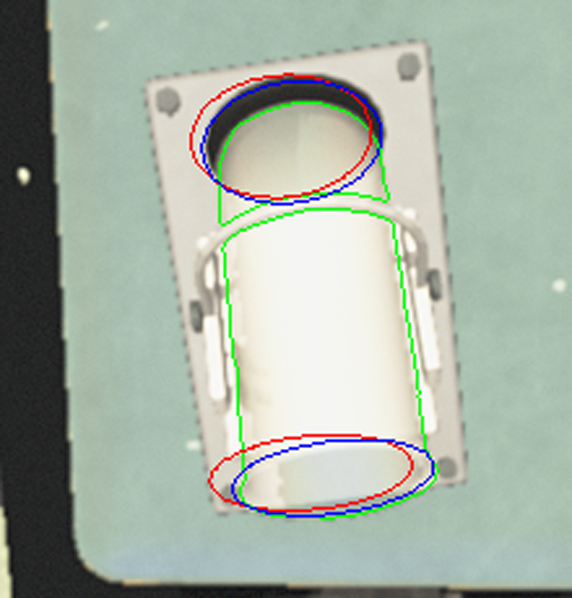

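The blue overlay matches: base (0.530, 0.203, 0.069), yaw 0.13. Next, over to the brush.

step_arm(rows=[[[0, -41, 3, 5, 0], [0, -41, 3, 5, 0], [0, -41, 3, 5, 0], [0, -41, 3, 5, 0], [0, -41, 3, 5, 0], [0, -41, 3, 5, 0], [0, -41, 3, 5, 0], [0, -41, 3, 5, 0], [0, -41, 3, 5, 0], [0, -41, 3, 10, 0], [0, -41, 3, 40, 0], [0, -39, 0, 40, 0], [0, 0, 0, 15, 0], [0, 0, 0, 0, 0], [0, 0, 0, 0, 0], [0, 0, 0, 0, 0]]])

```text
time_s: 3.62
eef_pos: [0.5673, -0.3648, 0.2279]
tcp_rot: [0.707, 0.708, 0.001, 0.001]
ft_force: [0.3, 0.3, -0.6]
finger_gap: 0.0885
gripper_force: 0.0
```

```bash
python3 - <<'E'
from h import *
s=sense();print(s['eef_pos'],s['tcp_rot'])
im=read_camera('wrist')
for q,z in(('brush',.045),('brush_tip',.045),('trough',0),('lid_bar',.188)):
    for L in place_of('wrist',q)[:2]: print(q,L, atz('wrist',L['location'],z,s).round(4))
    for c in('scene','side'):
        for L in place_of(c,q)[:1]: print('  ',c,atz(c,L['location'],z).round(4))
L=regions_of('wrist','brush')
if L: cv2.drawContours(im,cv2.findContours(L[0]['pixels'].astype(np.uint8),0,1)[0],-1,(0,255,0),1)
cv2.imwrite('pics/w2.png',im)
import pickle;pickle.dump(s,open('s2.pkl','wb'))
E
```

```text
[ 0.56731506 -0.36475662  0.22788834] [7.06566709e-01 7.07645622e-01 9.07630822e-04 5.79023996e-04]
brush {'location': [246.0, 320.8], 'score': 0.58} [ 0.5715 -0.3918  0.045 ]
   scene [ 0.5748 -0.4057  0.045 ]
   side [ 0.5693 -0.3885  0.045 ]
   scene [ 0.5488 -0.2051  0.045 ]
   side [ 0.5519 -0.1962  0.045 ]
trough {'location': [82.2, 304.9], 'score': 0.91} [ 0.5581 -0.2637  0.    ]
   scene [ 0.5618 -0.25    0.    ]
   side [ 0.5586 -0.2619  0.    ]
lid_bar {'location': [21.7, 522.9], 'score': 0.64} [ 0.6445 -0.2559  0.188 ]
   scene [0.5995 0.1806 0.188 ]
   side [ 0.6445 -0.2491  0.188 ]
```

View pics/w2.png

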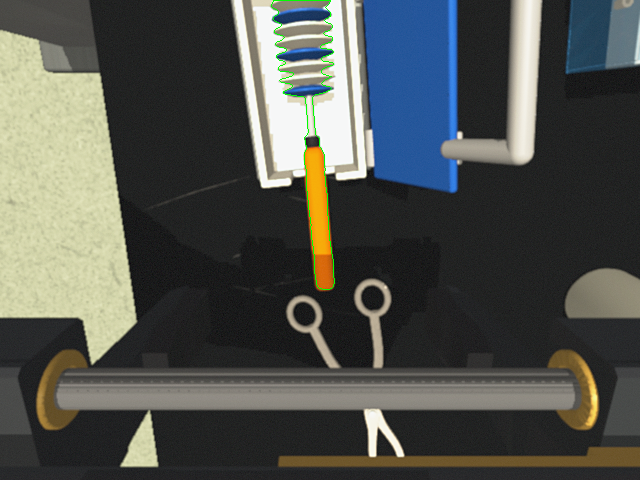

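The handle runs from its rear end at (325,289) to its front at (314,147) (col,row); bristles are above that.

```bash
python3 - <<'E'
from h import *
import pickle;s=pickle.load(open('s2.pkl','rb'))
A=atz('wrist',(289,325),.050,s);B=atz('wrist',(147,314),.050,s);C=atz('wrist',(100,308),.045,s)
d=B-A;print(A,B,np.linalg.norm(d),'yaw',np.arctan2(-d[0],d[1]));u=d/np.linalg.norm(d);d2=C-A;print(np.arctan2(-d2[0],d2[1]),np.linalg.norm(d2))
O=A+u*.037;print('origin',O,'from front',B-u*.08)
# trough inner/outer end corners, rim z .075
P=[atz('wrist',p,.075,s) for p in((184,263),(178,366),(0,233),(0,350))];print(np.array(P).round(4))
for i,j in((0,2),(1,3)): v=P[j]-P[i];print(np.arctan2(-v[0],v[1]))
v=P[1]-P[0];print(np.arctan2(v[1],v[0]),np.linalg.norm(v))
# lid bar ends
for p in((0,524),(150,520)): print(atz('wrist',p,.188,s))
E
```

```text
[ 0.57515878 -0.42775746  0.05      ] [ 0.56598375 -0.31241671  0.05      ] 0.11570509896464655 yaw 0.07938002357198089
0.0913217847470709 0.14934228132518168
origin [ 0.57222481 -0.39087397  0.05      ] from front [ 0.57232749 -0.3921648   0.05      ]
[[ 0.5303 -0.336   0.075 ]
 [ 0.6025 -0.3316  0.075 ]
 [ 0.5161 -0.2217  0.075 ]
 [ 0.5883 -0.2215  0.075 ]]
0.1243020766542151
0.12784963121368242
0.06082583641749477 0.072287596372689
[ 0.64375534 -0.24875565  0.188     ]
[ 0.65050429 -0.3026881   0.188     ]
```

step_arm(rows=[[[0, -13, 2.5, 25, -0.09], [0, -13, 2.5, 25, 0], [0, 0, 0, 25, 0], [0, 0, 0, 25, 0], [0, 0, 0, 25, 0], [0, 0, 0, 0, 0], [0, 0, 0, 0, 0], [0, 0, 0, 0, 0]]])

```text
time_s: 4.98
eef_pos: [0.5732, -0.392, 0.1032]
tcp_rot: [0.675, 0.738, 0.0, 0.001]
ft_force: [-0.3, -0.4, 0.9]
finger_gap: 0.088
gripper_force: 0.0
```

```bash
python3 - <<'E'
from h import *
s=sense();R=Rn.from_quat(s['tcp_rot']).as_matrix();print(s['eef_pos'],np.arctan2(-R[0,0],R[1,0]))
im=read_camera('wrist')
T=np.array([.5722,-.391,.048]);print('shift mm',R.T@(T-s['eef_pos'])*1000)
L=regions_of('wrist','brush')
if L:
    m=L[0]['pixels'];print(L[0]['score'],m.sum())
    for r in range(120,400,30):
        c=np.flatnonzero(m[r]); 
        if len(c): X=atz('wrist',(r,c.mean()),.050,s); print(r,c.mean(),len(c),X.round(4),(R.T@(X-s['eef_pos'])*1000).round(1))
    print(np.flatnonzero(m.any(1))[[0,-1]])
E
```

```text
[ 0.5731738  -0.39195725  0.10323542] 0.08993638784328521
shift mm [ 1.10582244 -0.9876354  55.23240147]
0.6 10502
120 313.0 37 [ 0.5657 -0.3191  0.05  ] [73.3 -1.  53.1]
150 312.0 35 [ 0.5663 -0.3318  0.05  ] [60.6 -1.5 53.2]
180 312.5 36 [ 0.5677 -0.3449  0.05  ] [47.4 -1.3 53.2]
210 312.5 34 [ 0.5689 -0.3586  0.05  ] [33.6 -1.3 53.2]
240 312.5 34 [ 0.5702 -0.373   0.05  ] [19.2 -1.4 53.2]
270 313.0 33 [ 0.5717 -0.3881  0.05  ] [ 4.1 -1.2 53.2]
300 312.5 32 [ 0.5729 -0.4039  0.05  ] [-11.8  -1.4  53.2]
330 313.0 31 [ 0.5746 -0.4205  0.05  ] [-28.5  -1.2  53.3]
[  0 344]
```

step_arm(rows=[[[0, 1, -1.3, 20, 0], [0, 0, 0, 20, 0], [0, 0, 0, 15, 0], [0, 0, 0, 0, 0], [0.5, 0, 0, 0, 0], [1, 0, 0, 0, 0], [1, 0, 0, 0, 0], [1, 0, 0, 0, 0], [1, 0, 0, 0, 0], [1, 0, 0, 0, 0]]])

```text
time_s: 5.92
eef_pos: [0.5712, -0.3908, 0.0474]
tcp_rot: [0.675, 0.738, 0.0, 0.0]
ft_force: [-0.1, -0.5, 0.1]
finger_gap: 0.0502
gripper_force: 0.0
```

step_arm(rows=[[[1, 0, 0, 0, 0], [1, 0, 0, 0, 0], [1, 0, 0, 0, 0], [1, 0, 0, 0, 0], [1, 0, 0, 0, 0], [1, 0, 0, 0, 0], [1, 0, 0, 0, 0], [1, 0, 0, 0, 0]]])

```text
time_s: 6.58
eef_pos: [0.5709, -0.3906, 0.0468]
tcp_rot: [0.675, 0.738, 0.0, 0.0]
ft_force: [0.1, -0.1, -0.4]
finger_gap: 0.0154
gripper_force: 30.0
```

step_arm(rows=[[[1, 0, 0, -10, 0], [1, 0, 0, -20, 0], [1, 0, 0, -25, 0], [1, 0, 0, -25, 0], [1, 0, 0, -30, 0], [1, 0, 0, -30, 0], [1, 0, 0, -30, 0], [1, 0, 0, -30, 0], [1, 0, 0, -20, 0], [1, 0, 0, 0, 0], [1, 0, 0, 0, 0], [1, 0, 0, 0, 0]]])

```text
time_s: 7.58
eef_pos: [0.5701, -0.3902, 0.2659]
tcp_rot: [0.674, 0.738, -0.0, -0.001]
ft_force: [-0.5, 0.9, -0.9]
finger_gap: 0.0155
gripper_force: 30.0
```

```bash
python3 - <<'E'
from h import *
s=sense();R=Rn.from_quat(s['tcp_rot']).as_matrix();print(s['eef_pos'],s['ft_force'],s['ft_torque'],s['finger_gap'])
A=read_camera('scene');B=read_camera('side');C=read_camera('wrist')
for q in('brush_tip','brush'):
    rs=[]
    for c in('scene','side','wrist'):
        L=place_of(c,q)
        if L: print(q,c,L[0]); rs.append(ray(c,L[0]['location'],s))
    if len(rs)>1:
        X,e=tri(rs);print(X,e,R.T@(X-s['eef_pos'])*1000)
a=A[100:300,260:460];b=B[200:460,260:520]
cv2.imwrite('pics/l1.png',np.hstack([cv2.resize(a,(400,400)),cv2.resize(b,(400,400))]))
E
```

```text
[ 0.57007235 -0.39023539  0.2659078 ] [-0.4731538   0.92293627 -0.94416643] [-0.06121637 -0.00061238  0.00747471] 0.015479059563312667
brush_tip scene {'location': [145.5, 368.6], 'score': 0.61}
brush_tip side {'location': [232.9, 333.0], 'score': 0.62}
[ 0.55254575 -0.2031986   0.26766118] [0.004945375894381291, 0.00494537589438121] [187.85694731  -0.60605149  -1.55524588]
brush scene {'location': [125.4, 394.9], 'score': 0.57}
brush side {'location': [297.4, 404.6], 'score': 0.57}
brush wrist {'location': [337.2, 314.9], 'score': 0.96}
[ 0.56764388 -0.39406647  0.26371012] [0.004012055257636009, 0.001178048010901271, 0.003310744057961893] [-3.59898754 -2.75984682  2.19884311]
```

View pics/l1.png

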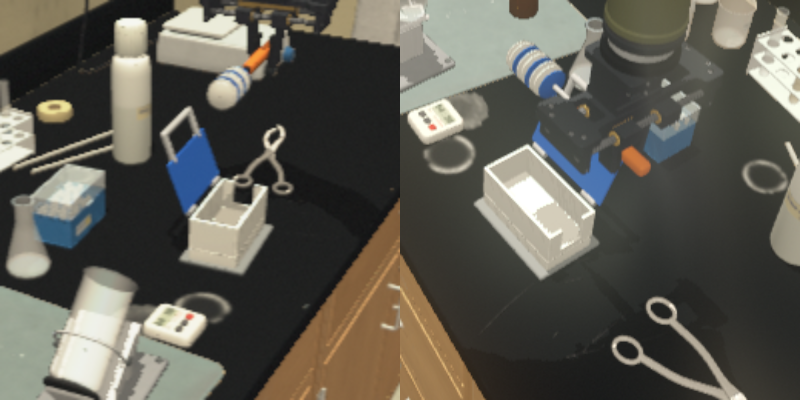

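The brush is held level; it did not droop. I'll lever it to 35° gently in the beaker mouth, so first I move in front of the mouth and look.

step_arm(rows=[[[1, 20, 2, 0, 0], [1, 30, 3, 0, 0], [1, 30, 3, 0, 0], [1, 30, 3, 0, 0], [1, 30, 3, 0, 0], [1, 30, 3, 0, 0], [1, 30, 3, 0, 0], [1, 30, 3, 0, 0], [1, 30, 3, 0, 0], [1, 15, 1, 0, -0.04], [1, 0, 0, 0, 0], [1, 0, 0, 0, 0], [1, 0, 0, 0, 0]]])

```text
time_s: 9.12
eef_pos: [0.5729, -0.1169, 0.2668]
tcp_rot: [0.661, 0.751, -0.001, 0.001]
ft_force: [0.3, 0.3, -2.2]
finger_gap: 0.0156
gripper_force: 30.0
```

```bash
cat >> h.py <<'E'
def tipfind(full=False):
    s=sense();R=Rn.from_quat(s['tcp_rot']).as_matrix();im=read_camera('wrist');rs=[]
    for c in('scene','side'):
        read_camera(c)
        L=place_of(c,'brush_tip')
        if L: rs.append(ray(c,L[0]['location']))
    print('tcp',s['eef_pos'].round(4),'yaw',np.arctan2(-R[0,0],R[1,0]).round(4))
    if len(rs)==2: X,e=tri(rs);print('tip',X.round(4),np.round(e,4),'rel',(R.T@(X-s['eef_pos'])*1000).round(1))
    return s,R,im
def goto(s,T):
    R=Rn.from_quat(s['tcp_rot']).as_matrix();print('shift',(R.T@(np.array(T)-s['eef_pos'])*1000).round(1))
E
python3 - <<'E'
from h import *
s,R,im=tipfind()
goto(s,[.5722,-.114,.148])
for q,z in(('beaker_floor',.0685),):
    for L in place_of('wrist',q)[:1]: print(L,atz('wrist',L['location'],z,s))
# overlay model
def pw(X):
    i=camera_info('wrist');T=np.array(i['tool_from_camera'])
    q=T[:3,:3].T@(R.T@(X-s['eef_pos'])-T[:3,3]);return np.array([i['fx']*q[0]/q[2]+i['cx'],i['fy']*q[1]/q[2]+i['cy']])
w=.13;ax=np.array([np.sin(w)*np.cos(.611),-np.cos(w)*np.cos(.611),np.sin(.611)])
u=np.cross(ax,[0,0,1]);u/=np.linalg.norm(u);v=np.cross(u,ax)
for h in(0,.134):
    q=np.array([pw(np.array([.531,.203,.069])+ax*h+.0335*(np.cos(t)*u+np.sin(t)*v)) for t in np.linspace(0,6.28,60)])
    cv2.polylines(im,[(q*16).astype(np.int32)],True,(0,0,255),1,shift=4)
cv2.imwrite('pics/w3.png',im)
E
```

```text
tcp [ 0.5729 -0.1169  0.2668] yaw 0.1275
tip [0.5555 0.0628 0.2639] [0.0002 0.0002] rel [180.4   5.6   2.6]
shift [  3.2  -0.3 118.8]
```

View pics/w3.png

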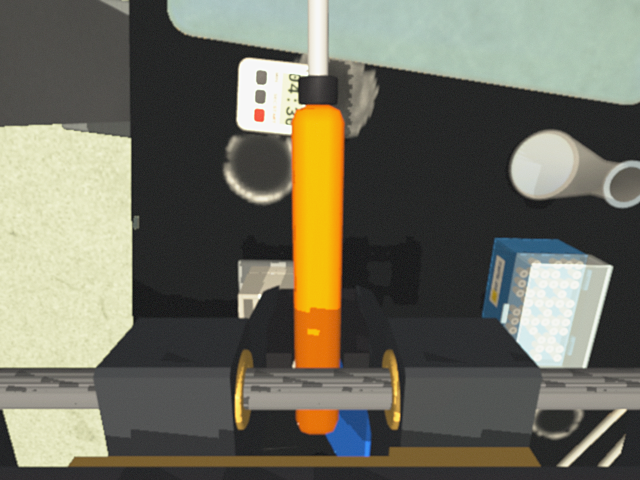

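The wrist picture shows the brush straight along tool x (column ~318). The beaker is out of view, so I'll descend in front of the mouth and check from the fixed cameras.

step_arm(rows=[[[1, 3, -0.3, 20, 0], [1, 0, 0, 30, 0], [1, 0, 0, 30, 0], [1, 0, 0, 25, 0], [1, 0, 0, 14, 0], [1, 0, 0, 0, 0], [1, 0, 0, 0, 0], [1, 0, 0, 0, 0]]])

```text
time_s: 10.08
eef_pos: [0.5733, -0.1117, 0.1489]
tcp_rot: [0.66, 0.751, 0.001, 0.001]
ft_force: [-0.1, -0.5, -0.9]
finger_gap: 0.0156
gripper_force: 30.0
```

```bash
python3 - <<'E'
from h import *
s,R,im=tipfind()
print(s['ft_force'])
goto(s,[.545+.1296*.170,.094-.9916*.170,.147])
A=read_camera('scene');B=read_camera('side')
w=.13;ax=np.array([np.sin(w)*np.cos(.611),-np.cos(w)*np.cos(.611),np.sin(.611)])
u=np.cross(ax,[0,0,1]);u/=np.linalg.norm(u);v=np.cross(u,ax);out=[]
tip=s['eef_pos']+R@np.array([.188,0,.002])
for c,im in(('scene',A),('side',B)):
    k=4;a=proj(c,np.array([.545,.094,.146]));r0,c0=int(a[0])-50,int(a[1])-50
    im=cv2.resize(im[r0:r0+100,c0:c0+100],(400,400),interpolation=cv2.INTER_CUBIC)
    for h in(0,.134):
        q=np.array([proj(c,np.array([.531,.203,.069])+ax*h+.0335*(np.cos(t)*u+np.sin(t)*v))[::-1] for t in np.linspace(0,6.28,60)])
        cv2.polylines(im,[((q-[c0,r0])*k*16).astype(np.int32)],True,(0,0,255),1,shift=4)
    for rr in(.018,.021):
        q=np.array([proj(c,tip+R@np.array([0,rr*np.cos(t),rr*np.sin(t)]))[::-1] for t in np.linspace(0,6.28,60)])
        cv2.polylines(im,[((q-[c0,r0])*k*16).astype(np.int32)],True,(255,0,255),1,shift=4)
    out.append(im)
cv2.imwrite('pics/m1.png',np.hstack(out))
E
```

```text
tcp [ 0.5733 -0.1117  0.1489] yaw 0.1296
tip [0.6463 0.2211 0.0699] [0.0508 0.0508] rel [320.5 115.3  79.1]
[-0.12716347 -0.51396472 -0.87603659]
shift [37.6 -1.4  1.9]
```

View pics/m1.png

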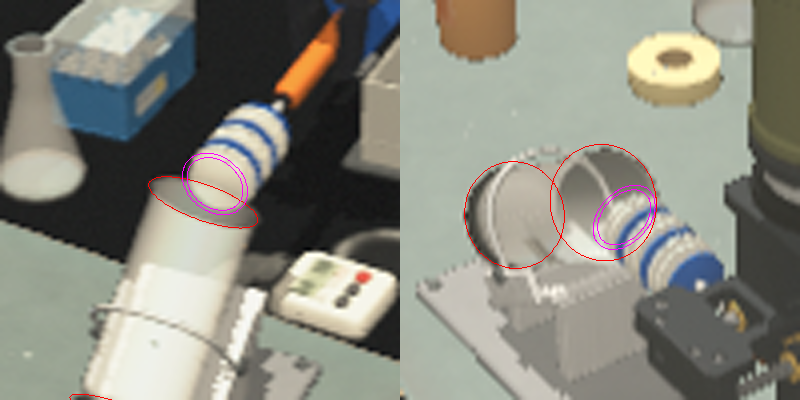

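The modelled rim and tip agree with both views: scene mouth ~(205,202), side mouth ~(603,203) in the crop. Now I enter gently.

step_arm(rows=[[[1, 10, -1.4, 2, 0], [1, 10, 0, 0, 0], [1, 9, 0, 0, 0], [1, 5, 0, 0, 0], [1, 3, 0, 0, 0], [1, 0, 0, 0, 0], [1, 0, 0, 0, 0]]])

```text
time_s: 11.02
eef_pos: [0.5662, -0.0748, 0.1459]
tcp_rot: [0.66, 0.752, -0.0, 0.0]
ft_force: [0.0, -0.6, 0.1]
finger_gap: 0.0155
gripper_force: 30.0
```

step_arm(rows=[[[1, 0.5, 0, -5, 0], [1, 0.5, 0, -5, 0], [1, 0.5, 0, -5, 0], [1, 1, 0, -5, 0], [1, 0, 0, 0, 0]]])

```text
time_s: 11.43
eef_pos: [0.5666, -0.0742, 0.1672]
tcp_rot: [0.66, 0.751, 0.0, 0.002]
ft_force: [1.3, -4.4, -1.3]
finger_gap: 0.015
gripper_force: 30.0
```

step_arm(rows=[[[1, 1, 0, -5, 0], [1, 1, 0, -5, 0], [1, 2, 0, -5, 0], [1, 3, 0, -5, 0], [1, 0, 0, 0, 0]]])

```text
time_s: 11.85
eef_pos: [0.5653, -0.0657, 0.1868]
tcp_rot: [0.66, 0.751, 0.0, 0.001]
ft_force: [0.1, -0.4, -1.9]
finger_gap: 0.0155
gripper_force: 30.0
```

```bash
cat >> h.py <<'E'
def look(name):
    s=sense();R=Rn.from_quat(s['tcp_rot']).as_matrix();print(s['eef_pos'].round(4),s['ft_force'].round(1),s['ft_torque'].round(2))
    im=read_camera('wrist');out=[]
    for c in('scene','side'):
        m=read_camera(c);a=proj(c,np.array([.555,.03,.17]));r0,c0=int(a[0])-65,int(a[1])-65
        out.append(cv2.resize(m[r0:r0+130,c0:c0+130],(400,400),interpolation=cv2.INTER_CUBIC))
    cv2.imwrite(f'pics/{name}.png',np.hstack(out))
    L=regions_of('wrist','brush')
    if L:
        m=L[0]['pixels']
        for r in range(20,330,50):
            c=np.flatnonzero(m[r]);print(r,len(c),c.mean() if len(c) else 0)
E
python3 -c "
from h import *
look('m2')"
```

```text
[ 0.5653 -0.0657  0.1868] [ 0.1 -0.4 -1.9] [-0.35 -0.02  0.03]
20 18 316.5
70 18 316.5
120 44 316.5
170 48 316.5
220 46 316.5
270 46 316.5
320 45 317.0
```

View pics/m2.png

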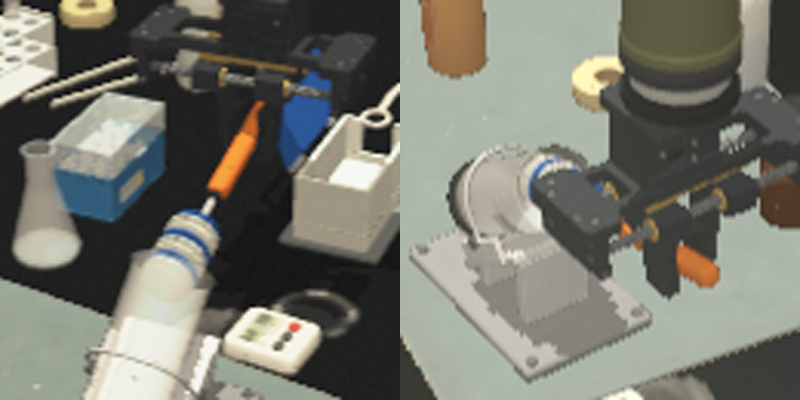

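The tip is in the mouth (scene crop ~(180,270)) and the brush is pitching nose-down with about 2 N on the wrist. I continue along the arc.

step_arm(rows=[[[1, 3, 0, -5, 0], [1, 4, 0, -5, 0], [1, 5, 0, -6, 0], [1, 5, 0, -4, 0], [1, 6, 0, -4, 0], [1, 0, 0, 0, 0]]])

```text
time_s: 12.55
eef_pos: [0.5623, -0.0402, 0.2109]
tcp_rot: [0.659, 0.752, 0.001, 0.0]
ft_force: [0.2, 0.5, -1.4]
finger_gap: 0.0156
gripper_force: 30.0
```

```bash
cat >> h.py <<'E'
def pitch():
    """brush pitch in the tool from the collar/wire step seen by the wrist camera"""
    from scipy.optimize import brentq
    s=sense();R=Rn.from_quat(s['tcp_rot']).as_matrix();im=read_camera('wrist')
    i=camera_info('wrist');T=np.array(i['tool_from_camera'])
    def row(y,th):
        q=T[:3,:3].T@(np.array([y*np.cos(th),0,.002+y*np.sin(th)])-T[:3,3]);return i['fy']*q[1]/q[2]+i['cy']
    hsv=cv2.cvtColor(im,cv2.COLOR_BGR2HSV);m=cv2.inRange(hsv,(5,120,80),(25,255,255));m[:,:250]=0;m[:,390:]=0
    rows=np.flatnonzero((m>0).sum(1)>20);r=rows[0]
    y80=brentq(lambda y:row(y,0)-104,.05,.12)
    th=brentq(lambda t:row(y80,t)-r,-.3,1.2) if row(y80,-.3)<r else None
    M=np.array([.545,.094,.146]);G=s['eef_pos']-[0,0,.002];v=G-M
    out=v@[.1296,-.9916,0];lat=v@[.9916,.1296,0]
    print('tcp',s['eef_pos'].round(4),'F',s['ft_force'].round(1),'T',s['ft_torque'].round(2),'t',round(s['time_s'],2))
    tip=[out-.188*np.cos(th),v[2]-.188*np.sin(th)]
    ax=np.array([-np.cos(.611),-np.sin(.611)])
    print('row',r,'y80',round(y80,4),'pitch deg',round(np.degrees(th),1),'line to M deg',round(np.degrees(np.arctan2(v[2],out)),1),'lat mm',round(lat*1e3,1),'tip depth',round(tip@ax*1e3,1),'tip above axis',round((tip[1]*np.cos(.611)-tip[0]*np.sin(.611))*1e3,1),'col',np.flatnonzero(m[r+20]).mean())
E
python3 -c "
from h import *
pitch()"
```

```text
tcp [ 0.5623 -0.0402  0.2109] F [ 0.2  0.5 -1.4] T [-0.21  0.03  0.03] t 12.55
row 121 y80 0.0786 pitch deg 21.4 line to M deg 24.9 lat mm -0.3 tip depth 35.8 tip above axis 18.2 col 315.5
```

step_arm(rows=[[[1, 5, 0, -3, 0], [1, 5, 0, -3, 0], [1, 5, 0, -3, 0], [1, 5, 0, -2, 0], [1, 5, 0, -2, 0], [1, 5, 0, -2, 0], [1, 3, 0, -2, 0], [1, 0, 0, 0, 0]]])

```text
time_s: 13.27
eef_pos: [0.5578, -0.0086, 0.2273]
tcp_rot: [0.659, 0.752, 0.0, -0.0]
ft_force: [-0.5, -0.5, -1.5]
finger_gap: 0.0152
gripper_force: 30.0
```

```bash
python3 -c "
from h import *
pitch()"
```

```text
tcp [ 0.5578 -0.0086  0.2273] F [-0.5 -0.5 -1.5] T [-0.24 -0.    0.05] t 13.27
row 134 y80 0.0786 pitch deg 30.2 line to M deg 37.5 lat mm -0.7 tip depth 57.2 tip above axis 21.4 col 316.0
```

step_arm(rows=[[[1, -3, 0.5, 4, 0], [1, 6.6, 0, 4.6, 0], [1, 8.2, 0, 5.7, 0], [1, 8.2, 0, 5.7, 0], [1, 8.2, 0, 5.7, 0], [1, 8.2, 0, 5.7, 0], [1, 8.2, 0, 5.7, 0], [1, 0, 0, 0, 0]]])

```text
time_s: 13.98
eef_pos: [0.5514, 0.0374, 0.1885]
tcp_rot: [0.658, 0.753, -0.0, -0.001]
ft_force: [-0.4, 0.0, 0.0]
finger_gap: 0.0157
gripper_force: 30.0
```

```bash
python3 -c "
from h import *
pitch()"
```

```text
tcp [0.5514 0.0374 0.1885] F [-0.4  0.   0. ] T [-0.05 -0.    0.01] t 13.98
row 133 y80 0.0786 pitch deg 29.6 line to M deg 35.4 lat mm -1.0 tip depth 117.3 tip above axis 18.3 col 316.5
```

step_arm(rows=[[[1, -1.4, 0.5, 2, 0], [1, 4.1, 0, 2.9, 0], [1, 4.1, 0, 2.9, 0], [1, 0, 0, 0, 0]]])

```text
time_s: 14.37
eef_pos: [0.5517, 0.042, 0.1815]
tcp_rot: [0.659, 0.752, 0.0, -0.0]
ft_force: [0.4, 0.2, -0.9]
finger_gap: 0.0154
gripper_force: 30.0
```

step_arm(rows=[[[1, 2, 0, 1.4, 0], [1, 1.2, 0, 0.8, 0], [1, 0, 0, 0, 0]]])

```text
time_s: 14.62
eef_pos: [0.5515, 0.0447, 0.1796]
tcp_rot: [0.66, 0.752, 0.0, -0.0]
ft_force: [0.3, 0.1, -0.7]
finger_gap: 0.0156
gripper_force: 30.0
```

step_arm(rows=[[[1, 1.2, 0, 0.8, 0], [1, 1.2, 0, 0.8, 0], [1, 0, 0, 0, 0]]])

```text
time_s: 14.87
eef_pos: [0.5514, 0.0466, 0.1782]
tcp_rot: [0.66, 0.752, -0.0, 0.0]
ft_force: [-0.5, 0.1, 0.5]
finger_gap: 0.0159
gripper_force: 30.0
```

step_arm(rows=[[[1, 1.2, 0, 0.8, 0], [1, 1.2, 0, 0.8, 0], [1, 0, 0, 0, 0]]])

```text
time_s: 15.12
eef_pos: [0.5517, 0.046, 0.1771]
tcp_rot: [0.661, 0.751, -0.001, 0.002]
ft_force: [0.4, -6.4, 5.1]
finger_gap: 0.0155
gripper_force: 30.0
```

Contact with the floor at depth ~131 mm and about 8 N. That is stroke one; now I draw back 88 mm and repeat.

step_arm(rows=[[[1, -4, 0, -2.8, 0], [1, -12, 0, -8.4, 0], [1, -12, 0, -8.4, 0], [1, -12, 0, -8.4, 0], [1, -12, 0, -8.4, 0], [1, -12, 0, -8.4, 0], [1, -8, 0, -5.6, 0], [1, 0, 0, 0, 0]]])

```text
time_s: 15.78
eef_pos: [0.5611, -0.0246, 0.2281]
tcp_rot: [0.661, 0.75, 0.0, 0.001]
ft_force: [0.0, -0.6, -1.0]
finger_gap: 0.0158
gripper_force: 30.0
```

step_arm(rows=[[[1, 6, 0, 4.2, 0], [1, 12, 0, 8.4, 0], [1, 12, 0, 8.4, 0], [1, 12, 0, 8.4, 0], [1, 12, 0, 8.4, 0], [1, 8, 0, 5.6, 0], [1, 5, 0, 3.5, 0], [1, 0, 0, 0, 0]]])

```text
time_s: 16.45
eef_pos: [0.5508, 0.0456, 0.1789]
tcp_rot: [0.659, 0.752, -0.001, -0.001]
ft_force: [0.0, -0.3, -0.4]
finger_gap: 0.0151
gripper_force: 30.0
```

step_arm(rows=[[[1, 1.2, 0, 0.8, 0], [1, 1.2, 0, 0.8, 0], [1, 0, 0, 0, 0]]])

```text
time_s: 16.7
eef_pos: [0.5514, 0.0465, 0.1785]
tcp_rot: [0.66, 0.751, 0.0, 0.0]
ft_force: [0.2, -0.6, -0.2]
finger_gap: 0.0153
gripper_force: 30.0
```

step_arm(rows=[[[1, 1.2, 0, 0.8, 0], [1, 1.2, 0, 0.8, 0], [1, 0, 0, 0, 0]]])

```text
time_s: 16.95
eef_pos: [0.5517, 0.0463, 0.1774]
tcp_rot: [0.661, 0.751, -0.001, 0.002]
ft_force: [-0.5, -5.8, 4.6]
finger_gap: 0.0151
gripper_force: 30.0
```

```bash
python3 -c "
from h import *
pitch(); tipfind()
for c in('scene','side'):
    print(c,proj(c,np.array([.5308,.2014,.0701])),[(L['location'],L['score']) for L in place_of(c,'brush_tip')[:2]])
s=sense();goto(s,[.5308,.2014,.0701])
"
```

```text
tcp [0.5517 0.0463 0.1774] F [-0.5 -5.8  4.6] T [-1.03 -0.07  0.05] t 16.95
row 149 y80 0.0786 pitch deg 38.9 line to M deg 31.4 lat mm 0.5 tip depth 131.2 tip above axis -16.3 col 316.5
tcp [0.5517 0.0463 0.1775] yaw 0.1274
scene [np.float64(292.44318826391736), np.float64(295.8953441677241)] []
side [np.float64(201.66967588454037), np.float64(241.81991903908082)] []
shift [156.8  -1.1 106.9]
```

step_arm(rows=[[[1, -4, 0, -2.8, 0], [1, -12, 0, -8.4, 0], [1, -12, 0, -8.4, 0], [1, -12, 0, -8.4, 0], [1, -12, 0, -8.4, 0], [1, -12, 0, -8.4, 0], [1, -8, 0, -5.6, 0], [1, 0, 0, 0, 0]]])

```text
time_s: 18.02
eef_pos: [0.5612, -0.0249, 0.2284]
tcp_rot: [0.661, 0.75, 0.0, 0.001]
ft_force: [0.5, 0.0, -1.4]
finger_gap: 0.0156
gripper_force: 30.0
```

step_arm(rows=[[[1, 6, 0, 4.2, 0], [1, 12, 0, 8.4, 0], [1, 12, 0, 8.4, 0], [1, 12, 0, 8.4, 0], [1, 12, 0, 8.4, 0], [1, 8, 0, 5.6, 0], [1, 5, 0, 3.5, 0], [1, 0, 0, 0, 0]]])

```text
time_s: 18.68
eef_pos: [0.5509, 0.0455, 0.1792]
tcp_rot: [0.659, 0.752, -0.001, -0.001]
ft_force: [-0.2, -0.6, 0.3]
finger_gap: 0.0154
gripper_force: 30.0
```

step_arm(rows=[[[1, 1.2, 0, 0.8, 0], [1, 1.2, 0, 0.8, 0], [1, 1.2, 0, 0.8, 0], [1, 0, 0, 0, 0]]])

```text
time_s: 19.02
eef_pos: [0.5515, 0.0466, 0.1782]
tcp_rot: [0.66, 0.751, 0.0, 0.001]
ft_force: [-1.2, -1.6, 0.2]
finger_gap: 0.0155
gripper_force: 30.0
```

step_arm(rows=[[[1, 1.2, 0, 0.8, 0], [1, 1.2, 0, 0.8, 0], [1, 0, 0, 0, 0]]])

```text
time_s: 19.27
eef_pos: [0.5518, 0.0461, 0.1772]
tcp_rot: [0.661, 0.75, -0.001, 0.002]
ft_force: [0.5, -8.1, 5.8]
finger_gap: 0.0156
gripper_force: 30.0
```

step_arm(rows=[[[1, -4, 0, -2.8, 0], [1, -12, 0, -8.4, 0], [1, -12, 0, -8.4, 0], [1, -12, 0, -8.4, 0], [1, -12, 0, -8.4, 0], [1, -12, 0, -8.4, 0], [1, -12, 0, -8.4, 0], [1, -12, 0, -8.4, 0], [1, -14, 0, -9.8, 0], [1, -16, 0, -11.2, 0], [1, -16, 0, -11.2, 0], [1, -16, 0, -11.2, 0], [1, 0, 0, 0, 0], [1, 0, 0, 0, 0], [1, 0, 0, 0, 0]]])

```text
time_s: 20.52
eef_pos: [0.5698, -0.0976, 0.2808]
tcp_rot: [0.659, 0.752, 0.0, -0.001]
ft_force: [0.0, 0.7, -0.8]
finger_gap: 0.0154
gripper_force: 30.0
```

```bash
python3 -c "
from h import *
pitch(); s,R,im=tipfind()
for c in('scene','side'): print(c,[(L['location'],L['score']) for L in place_of(c,'brush_tip')[:1]])
"
```

```text
tcp [ 0.5698 -0.0976  0.2808] F [ 0.   0.7 -0.8] T [-0.02  0.   -0.01] t 20.52
row 132 y80 0.0786 pitch deg 28.9 line to M deg 34.5 lat mm -0.2 tip depth -47.5 tip above axis 17.9 col 317.0
tcp [ 0.5698 -0.0972  0.2806] yaw 0.132
tip [0.5477 0.0621 0.1813] [0.0025 0.0025] rel [160.7  -0.8  99.6]
scene [([220.8, 321.4], 0.98)]
side [([192.3, 271.0], 0.86)]
```

Tip-to-grip length is still 188 mm, with the brush pitched 31°. Back to hovering over the home position.

step_arm(rows=[[[1, -15, -2, 0, 0], [1, -30, -4, 0, 0], [1, -30, -4, 0, 0], [1, -30, -4, 0, 0], [1, -30, -4, 0, 0], [1, -30, -4, 0, 0], [1, -30, -4, 0, 0], [1, -30, -4, 0, 0], [1, -30, -4, 0, 0], [1, -20, -2, 0, 0], [1, -14, -1, 0, 0.04], [1, 0, 0, 0, 0], [1, 0, 0, 0, 0], [1, 0, 0, 0, 0]]])

```text
time_s: 22.08
eef_pos: [0.5716, -0.3883, 0.2812]
tcp_rot: [0.674, 0.739, 0.001, -0.001]
ft_force: [-0.0, -0.4, -0.5]
finger_gap: 0.0155
gripper_force: 30.0
```

```bash
python3 -c "
from h import *
s,R,im=tipfind();goto(s,[.571,-.3907,.15])
for q in ('trough',):
    rs=[ray(c,L[0]['location'],s) for c in('scene','side','wrist') if (L:=place_of(c,q))]
    if len(rs)>1: print(q,*tri(rs))
L=place_of('wrist','lid_bar'); L2=place_of('side','lid_bar'); print(L[:1],L2[:1])
"
```

```text
tcp [ 0.5716 -0.3883  0.2812] yaw 0.0926
shift [ -2.6  -0.8 131.2]
trough [ 0.61880324 -0.18345473 -0.12388524] [0.00028471864476766243, 0.00028471864476785846]
[{'location': [9.1, 491.9], 'score': 0.59}] []
```

step_arm(rows=[[[1, -2.6, -0.8, 15, 0], [1, 0, 0, 25, 0], [1, 0, 0, 25, 0], [1, 0, 0, 25, 0], [1, 0, 0, 20, 0], [1, 0, 0, 12, 0], [1, 0, 0, 8, 0], [1, 0, 0, 8, 0], [1, 0, 0, 8, 0], [1, 0, 0, 0, 0]]])

```text
time_s: 23.42
eef_pos: [0.5706, -0.3929, 0.1349]
tcp_rot: [0.675, 0.738, 0.0, -0.0]
ft_force: [0.2, 1.4, 1.1]
finger_gap: 0.0155
gripper_force: 30.0
```

step_arm(rows=[[[1, 0.5, 0, 7, 0], [1, 0.5, 0, 7, 0], [1, 0.5, 0, 7, 0], [1, 0, 0, 7, 0], [1, 0, 0, 7, 0], [1, 0, 0, 7, 0], [1, 0, 0, 0, 0]]])

```text
time_s: 24.0
eef_pos: [0.5695, -0.3906, 0.0913]
tcp_rot: [0.675, 0.738, -0.0, -0.002]
ft_force: [-0.3, 0.3, 0.8]
finger_gap: 0.0159
gripper_force: 30.0
```

step_arm(rows=[[[1, 0.5, 0, 7, 0], [1, 0, 0, 7, 0], [1, 0, 0, 7, 0], [1, 0, 0, 7, 0], [1, 0, 0, 6, 0], [1, 0, 0, 0, 0]]])

```text
time_s: 24.5
eef_pos: [0.5695, -0.3902, 0.0576]
tcp_rot: [0.675, 0.738, -0.0, -0.001]
ft_force: [1.4, -0.4, 1.1]
finger_gap: 0.0157
gripper_force: 30.0
```

step_arm(rows=[[[1, -0.5, 1.2, 4, 0], [1, 0, 0, 4, 0], [1, 0, 0, 2, 0], [1, 0, 0, 1, 0], [1, 0, 0, 0, 0], [1, 0, 0, 0, 0]]])

```text
time_s: 25.0
eef_pos: [0.5717, -0.3913, 0.0485]
tcp_rot: [0.675, 0.738, 0.0, 0.0]
ft_force: [0.6, -0.2, 0.9]
finger_gap: 0.0156
gripper_force: 30.0
```

```bash
python3 -c "
from h import *
s,R,im=tipfind();print(s['ft_force'],s['ft_torque']);goto(s,[.571,-.3907,.0468])
pitch()
"
```

```text
tcp [ 0.5717 -0.3913  0.0485] yaw 0.09
tip [ 0.5535 -0.2047  0.0504] [0.0042 0.0042] rel [187.4  -1.3  -2. ]
[ 0.56331034 -0.17549954  0.90009356] [0.06594198 0.08122953 0.02328578]
shift [ 0.7 -0.6  1.7]
tcp [ 0.5717 -0.3913  0.0485] F [ 0.  -0.3  0.6] T [0.1  0.07 0.06] t 25.25AttributeError: 'NoneType' object has no attribute 'cos'

The above exception was the direct cause of the following exception:

Traceback (most recent call last):
  File "h.py", line 59, in pitch
    tip=[out-.188*np.cos(th),v[2]-.188*np.sin(th)]
                  ~~~~~~^^^^
TypeError: loop of ufunc does not support argument 0 of type NoneType which has no callable cos method
```

step_arm(rows=[[[1, 0.5, -0.4, 1, 0], [1, 0, 0, 1, 0], [1, 0, 0, 0, 0], [1, 0, 0, 0, 0]]])

```text
time_s: 25.63
eef_pos: [0.5714, -0.391, 0.0467]
tcp_rot: [0.675, 0.738, 0.0, 0.0]
ft_force: [-1.0, -1.2, 3.4]
finger_gap: 0.0152
gripper_force: 30.0
```

Down (3.4 N up). I release, opening gradually, then lift straight up.

step_arm(rows=[[[0.75, 0, 0, 0, 0], [0.6, 0, 0, 0, 0], [0.4, 0, 0, 0, 0], [0.4, 0, 0, 0, 0], [0.4, 0, 0, 0, 0], [0.4, 0, 0, 0, 0], [0.4, 0, 0, -10, 0], [0.4, 0, 0, -25, 0], [0.4, 0, 0, -35, 0], [0.4, 0, 0, -35, 0], [0.4, 0, 0, -35, 0], [0.4, 0, 0, -35, 0], [0.4, 0, 0, -25, 0], [0.4, 0, 0, 0, 0], [0.4, 0, 0, 0, 0], [0.4, 0, 0, 0, 0]]])

```text
time_s: 26.97
eef_pos: [0.5705, -0.3905, 0.246]
tcp_rot: [0.675, 0.738, -0.0, -0.001]
ft_force: [0.2, 0.2, -0.1]
finger_gap: 0.0529
gripper_force: 0.0
```

```bash
python3 -c "
from h import *
s,R,im=tipfind();print(s['finger_gap'])
rs=[]
for q,z in(('brush',.045),('trough',0)):
    for c in('scene','side','wrist'):
        if c!='wrist' or 1:
            for L in place_of(c,q)[:1]: print(q,c,L['score'],atz(c,L['location'],z,s).round(4))
L=regions_of('wrist','brush')
if L:
    m=L[0]['pixels'];P=[]
    for r in range(150,420,20):
        c=np.flatnonzero(m[r])
        if 5<len(c)<60: P.append(atz('wrist',(r,c.mean()),.05,s))
    P=np.array(P);k=np.polyfit(P[:,1],P[:,0],1);print('axis x at y=-.391,-.264',np.polyval(k,[-.391,-.264]),'yaw',-k[0],np.flatnonzero(m.any(1))[[0,-1]])
    print('rear end',atz('wrist',(np.flatnonzero(m.any(1))[-1],316),.05,s))
for c in('scene','side','wrist'):
    print('bar',c,[(L['location'],round(L['score'],2)) for L in place_of(c,'lid_bar')[:2]])
"
```

```text
tcp [ 0.5705 -0.3905  0.246 ] yaw 0.0902
tip [ 0.5157 -0.2549  0.1184] [0.0025 0.0025] rel [139.9 -42.3 127.7]
0.05288929095223146
brush scene 0.61 [ 0.8081 -0.5514  0.045 ]
brush side 0.96 [ 0.5741 -0.3965  0.045 ]
brush wrist 0.71 [ 0.5709 -0.3929  0.045 ]
trough scene 0.56 [ 0.5573 -0.2694  0.    ]
trough side 0.64 [ 0.555  -0.2654  0.    ]
trough wrist 0.79 [ 0.5591 -0.2652  0.    ]
axis x at y=-.391,-.264 [0.57235356 0.56060287] yaw 0.09252511073593314 [  0 255]
rear end [ 0.57374518 -0.42995707  0.05      ]
bar scene [([158.7, 347.8], 0.72)]
bar side [([264.0, 387.9], 0.6)]
bar wrist []
```

The brush is back home, within about 2 mm. Now the lid bar.

step_arm(rows=[[[0.4, 0, 0, -25, 0], [0.4, 10, 8, -29, 0], [0.4, 25, 17, 0, 0], [0.4, 30, 20, 0, 0], [0.4, 30, 20, 0, 0], [0.4, 22, 15, 0, -0.01], [0.4, 10, 6, 0, 0], [0.4, 0, 0, 0, 0], [0.4, 0, 0, 0, 0], [0.4, 0, 0, 0, 0]]])

```text
time_s: 28.55
eef_pos: [0.6439, -0.2599, 0.3003]
tcp_rot: [0.672, 0.74, -0.001, 0.0]
ft_force: [0.2, -0.8, -0.4]
finger_gap: 0.0531
gripper_force: 0.0
```

```bash
python3 -c "
from h import *
s,R,im=tipfind();rs=[]
for c in('scene','side','wrist'):
    read_camera(c) if c!='wrist' else 0
    L=place_of(c,'lid_bar');print('bar',c,[(l['location'],round(l['score'],2),atz(c,l['location'],.188,s).round(4)) for l in L[:1]])
    if L and L[0]['score']>.4: rs.append(ray(c,L[0]['location'],s))
    L=place_of(c,'trough');print('trough',c,[(round(l['score'],2),atz(c,l['location'],0,s).round(4)) for l in L[:1]])
if len(rs)>1: print(tri(rs))
g=cv2.cvtColor(im,cv2.COLOR_BGR2HSV)
L=regions_of('wrist','lid')
for l in L[:2]:
    m=l['pixels'];print(l['score'],m.sum(),l['location'])
if L:
    m=L[0]['pixels']
    for r in range(100,400,20):
        c=np.flatnonzero(m[r])
        if len(c): print(r,[(int(a[0]),int(a[-1])) for a in np.split(c,np.flatnonzero(np.diff(c)>2)+1)])
np.save('w4.npy',im)
"
```

```text
tcp [ 0.6439 -0.2599  0.3003] yaw 0.0963
tip [ 0.55   -0.2031  0.0522] [0.0037 0.0037] rel [ 66.1 -87.7 248. ]
bar scene [([293.9, 297.8], 0.71, array([0.4429, 0.3194, 0.188 ]))]
trough scene [(0.59, array([ 0.5583, -0.256 ,  0.    ]))]
bar side [([262.9, 389.4], 0.94, array([ 0.6466, -0.255 ,  0.188 ]))]
trough side [(0.97, array([ 0.557 , -0.2677,  0.    ]))]
bar wrist [([236.4, 317.9], 0.85, array([ 0.6447, -0.2573,  0.188 ]))]
trough wrist [(0.98, array([ 0.5591, -0.2657,  0.    ]))]
(array([ 0.70327907, -0.15868268, -0.05491177]), [0.1709236578529353, 0.10424731611385755, 0.1742281344671349])
0.56 9099 [211.5, 292.9]
120 [(262, 298)]
140 [(264, 301)]
160 [(265, 326)]
180 [(266, 299), (310, 326)]
200 [(267, 300), (311, 326)]
220 [(268, 301), (311, 327)]
240 [(269, 301), (311, 326)]
260 [(270, 301), (312, 327)]
280 [(276, 306), (312, 326)]
300 [(291, 327)]
```

The bar is at about (0.645, −0.257, 0.1885), lid angle 1.95. I go down and pinch it.

step_arm(rows=[[[0.4, 3, 1.4, 20, 0], [0.4, 0, 0, 30, 0], [0.4, 0, 0, 30, 0], [0.4, 0, 0, 20, 0], [0.4, 0, 0, 9, 0], [0.4, 0, 0, 0, 0], [0.6, 0, 0, 0, 0], [0.8, 0, 0, 0, 0], [1, 0, 0, 0, 0], [1, 0, 0, 0, 0], [1, 0, 0, 0, 0], [1, 0, 0, 0, 0], [1, 0, 0, 0, 0], [1, 0, 0, 0, 0]]])

```text
time_s: 30.42
eef_pos: [0.6465, -0.2535, 0.1916]
tcp_rot: [0.671, 0.742, 0.0, 0.0]
ft_force: [0.1, -0.8, 1.1]
finger_gap: 0.0081
gripper_force: 29.8
```

step_arm(rows=[[[1, 0, -5.6, -2, 0], [1, 0, -5.6, -1.9, 0], [1, 0, -11.6, -2.7, 0], [1, 0, -11.8, -1.6, 0], [1, 0, -11.9, -0.4, 0], [1, 0, -11.9, 0.8, 0], [1, 0, -11.7, 2.0, 0], [1, 0, -11.5, 3.2, 0], [1, 0, 0, 0, 0]]])

```text
time_s: 31.17
eef_pos: [0.562, -0.2623, 0.1928]
tcp_rot: [0.671, 0.741, -0.001, -0.002]
ft_force: [1.3, -1.0, -5.4]
finger_gap: 0.0081
gripper_force: 30.0
```

```bash
python3 -c "
from h import *
s=sense();R=Rn.from_quat(s['tcp_rot']).as_matrix();print(s['eef_pos'],s['ft_force'],s['finger_gap'],s['gripper_force'])
d=R.T@(s['eef_pos']-np.array([.6465,-.2535,.1916]))*1000;print(d)
r=np.array([44.4+d[1],110.5-d[2]]);print('bar rel hinge',r,np.hypot(*r),np.arctan2(r[1],-r[0]))
"
```

```text
[ 0.5620485  -0.26227869  0.19281759] [ 1.29426579 -1.04778275 -5.36942961] 0.00812475094001629 30.020949840545654
[ -0.43750733 -84.9094201   -0.89578046]
bar rel hinge [-40.5094201  111.39578046] 118.53283520593263 1.2220105478107004
```

step_arm(rows=[[[1, 0, -8, 3.2, 0], [1, 0, -10.6, 5.4, 0], [1, 0, -10, 6.4, 0], [1, 0, -9.3, 7.4, 0], [1, 0, -8.6, 8.3, 0], [1, 0, -7.7, 9.1, 0], [1, 0, 0, 0, 0]]])

```text
time_s: 31.75
eef_pos: [0.5083, -0.2679, 0.1533]
tcp_rot: [0.671, 0.741, -0.002, -0.002]
ft_force: [-3.4, -3.2, 3.1]
finger_gap: 0.0075
gripper_force: 29.4
```

```bash
cat > lid.py <<'E'
from h import *
s=sense();R=Rn.from_quat(s['tcp_rot']).as_matrix();print(s['eef_pos'],s['ft_force'],s['finger_gap'],s['gripper_force'])
d=R.T@(s['eef_pos']-np.array([.6465,-.2535,.1916]))*1000
r=np.array([44.4+d[1],110.5-d[2]]);print('bar rel hinge',r,np.hypot(*r),np.arctan2(r[1],-r[0]),d)
E
python3 lid.py
```

```text
[ 0.50828793 -0.26791176  0.15327508] [-3.41520139 -3.23792436  3.14987302] 0.007535911051310707 29.41960483789444
bar rel hinge [-94.38045466  71.5322242 ] 118.42520559190883 0.6485465642473621 [  -0.75720516 -138.78045466   38.9677758 ]
```

step_arm(rows=[[[1, 0, -4.2, 5.5, 0], [1, 0, -5.9, 9.4, 0], [1, 0, -5, 10.2, 0], [1, 0, -4.2, 10.7, 0], [1, 0, -2.6, 9, 0], [1, 0, -1.4, 7, 0], [1, 0, 0, 0, 0]]])

```text
time_s: 32.33
eef_pos: [0.4838, -0.2705, 0.1011]
tcp_rot: [0.672, 0.741, -0.003, -0.003]
ft_force: [-7.5, -4.0, 0.3]
finger_gap: 0.0065
gripper_force: 29.6
```

```bash
python3 lid.py
```

```text
[ 0.48383084 -0.27048156  0.10110898] [-7.48478311 -4.0162359   0.3472544 ] 0.006465981427144167 29.57817449234426
bar rel hinge [-118.33780354   18.55664001] 119.78390808237944 0.1555440834959063 [  -1.0385754  -162.73780354   91.94335999]
```

```bash
python3 -c "
from h import *
s=sense();
for c in('scene','side','wrist'):
    read_camera(c)
    for L in place_of(c,'lid_bar')[:1]: print(c,L['score'],L['location'],'pred',proj(c,s['eef_pos']-[0,0,.003]) if c!='wrist' else '')
L=regions_of('side','lid')
for l in L[:1]: print(l['score'],l['location'])
"
```

```text
scene 0.76 [194.5, 398.2] pred [np.float64(198.99053702816178), np.float64(399.16491627968884)]
side 0.8 [328.2, 319.2] pred [np.float64(330.73489088005), np.float64(318.458770167055)]
wrist 0.58 [352.0, 318.9] pred 
0.67 [330.0, 357.4]
```

step_arm(rows=[[[1, 0, -1, 5, 0], [1, 0, 0, 5, 0], [1, 0, 0, 4, 0], [1, 0, 0, 3, 0], [1, 0, 0, 1.5, 0], [1, 0, 0, 0, 0]]])

```text
time_s: 33.18
eef_pos: [0.4813, -0.2707, 0.083]
tcp_rot: [0.672, 0.741, -0.004, -0.004]
ft_force: [-9.5, -4.3, -0.6]
finger_gap: 0.0064
gripper_force: 29.8
```

```bash
python3 lid.py
```

```text
[ 0.48125022 -0.27074704  0.08296394] [-9.53001269 -4.32671134 -0.62225745] 0.00635324616281174 29.832072034478188
bar rel hinge [-120.41429373   -0.14143631] 120.41437679497714 -0.001174580233962722 [  -1.21037648 -164.81429373  110.64143631]
```

step_arm(rows=[[[1, 0, 0.5, 1, 0], [1, 0, 0, 1, 0], [1, 0, 0, 1, 0], [1, 0, 0, 0, 0]]])

```text
time_s: 33.52
eef_pos: [0.481, -0.2708, 0.08]
tcp_rot: [0.672, 0.741, -0.005, -0.005]
ft_force: [-11.7, -4.6, 0.0]
finger_gap: 0.0061
gripper_force: 30.1
```

step_arm(rows=[[[1, 0, -1, 0, 0], [1, 0, -1, 1, 0], [1, 0, 0, 1, 0], [1, 0, 0, 0, 0]]])

```text
time_s: 33.85
eef_pos: [0.481, -0.2708, 0.0784]
tcp_rot: [0.672, 0.741, -0.003, -0.003]
ft_force: [-7.7, -3.3, -0.5]
finger_gap: 0.0063
gripper_force: 30.0
```

step_arm(rows=[[[1, 0, -1, 1, 0], [1, 0, -0.5, 1, 0], [1, 0, 0, 1, 0], [1, 0, 0, 0, 0]]])

```text
time_s: 34.18
eef_pos: [0.4809, -0.2708, 0.0756]
tcp_rot: [0.672, 0.741, -0.003, -0.002]
ft_force: [-5.8, -3.0, -0.1]
finger_gap: 0.0063
gripper_force: 30.1
```

```bash
python3 lid.py; python3 -c "
from h import *
s=sense();rs=[]
for c in('scene','side'):
    read_camera(c)
    L=place_of(c,'lid_bar')[:1]
    for l in L: print(c,l['score'],l['location'],'pred',proj(c,s['eef_pos']-[0,0,.003]));rs.append(ray(c,l['location']))
if len(rs)>1: print(tri(rs))
"
```

```text
[ 0.48089569 -0.27078213  0.07557522] [-5.84149127 -2.9613033  -0.07103036] 0.006271471109196086 30.10872781276703
bar rel hinge [-121.30012857   -6.66541443] 121.48312204204304 -0.054894565614338135 [  -0.97099161 -165.70012857  117.16541443]
scene 0.85 [203.7, 401.5] pred [np.float64(206.94834550113615), np.float64(399.4513176700882)]
side 0.92 [337.5, 317.6] pred [np.float64(339.94346919554255), np.float64(316.9733680945461)]
(array([ 0.47854627, -0.27429777,  0.08338446]), [0.0017836868416759874, 0.0017836868416758436])
```

step_arm(rows=[[[1, 0, 0, 1, 0], [1, 0, 0, 1, 0], [1, 0, 0, 1, 0], [1, 0, 0, 0, 0]]])

```text
time_s: 34.72
eef_pos: [0.4809, -0.2708, 0.0726]
tcp_rot: [0.672, 0.741, -0.003, -0.002]
ft_force: [-6.2, -2.9, 0.4]
finger_gap: 0.0063
gripper_force: 30.1
```

step_arm(rows=[[[1, 0, 0, 1, 0], [1, 0, 0, 1, 0], [1, 0, 0, 1, 0], [1, 0, 0, 0, 0]]])

```text
time_s: 35.05
eef_pos: [0.481, -0.2708, 0.0698]
tcp_rot: [0.672, 0.741, -0.003, -0.002]
ft_force: [-6.5, -2.6, 1.1]
finger_gap: 0.0064
gripper_force: 30.0
```

```bash
python3 -c "
from h import *
s=sense();print(s['ft_torque'],s['joint_positions'])
for c in('scene','side'):
    m=read_camera(c);cv2.imwrite(f'pics/z_{c}.png',m)
    L=place_of(c,'lid_bar')[:1]
    for l in L: print(c,l['score'],l['location'],'pred',np.round(proj(c,s['eef_pos']-[0,0,.003]),1))
# blue lid edges in side view vs model at several angles
R=Rn.from_euler('z',.0963).as_matrix();O=np.array([.559,-.2655,0])
im=cv2.imread('pics/z_side.png');h=cv2.cvtColor(im,cv2.COLOR_BGR2HSV);m=cv2.inRange(h,(100,120,60),(125,255,255));m[:260]=0;m[400:]=0;m[:,:280]=0;m[:,430:]=0
n,lab,st,ce=cv2.connectedComponentsWithStats(m);k=1+np.argmax(st[1:,4]);print(st[k],ce[k])
hull=cv2.convexHull(np.argwhere(lab==k)[:,::-1].astype(np.int32));print(cv2.approxPolyDP(hull,3,True)[:,0].tolist())
for th in(0,.05,.1,.2):
    P=[O+R@np.array([.042-r*np.cos(th),y,.078+r*np.sin(th)]) for r,y in((.005,-.07),(.005,.07),(.078,.07),(.078,-.07),(.119,0))]
    print(th,[np.round(proj('side',p)[::-1]).tolist() for p in P])
"
```

```text
[-0.59183355  1.17026791  0.03025318] [ 0.49594299  0.89337743 -0.11631032  1.91166539  0.27135372  0.35774768
  0.26554999]
scene 0.69 [207.4, 401.0] pred [208.7 399.3]
side 0.87 [338.4, 318.8] pred [341.8 317. ]
[ 337  313   51   42 1060] [361.31132075 332.36981132]
[[387, 336], [356, 354], [337, 332], [344, 322], [366, 313]]
0 [[388.0, 336.0], [344.0, 292.0], [315.0, 307.0], [358.0, 353.0], [318.0, 339.0]]
0.05 [[388.0, 336.0], [344.0, 292.0], [315.0, 305.0], [358.0, 352.0], [318.0, 337.0]]
0.1 [[388.0, 336.0], [344.0, 292.0], [315.0, 304.0], [358.0, 351.0], [319.0, 335.0]]
0.2 [[388.0, 336.0], [344.0, 292.0], [316.0, 301.0], [359.0, 348.0], [319.0, 330.0]]
```

step_arm(rows=[[[1, 0, 0, 1, 0], [1, 0, 0, 1, 0], [1, 0, 0, 1, 0], [1, 0, 0, 1, 0], [1, 0, 0, 0, 0]]])

```text
time_s: 35.67
eef_pos: [0.4811, -0.2708, 0.0661]
tcp_rot: [0.672, 0.741, -0.002, -0.002]
ft_force: [-6.5, -3.1, 3.8]
finger_gap: 0.0065
gripper_force: 29.9
```

```bash
cat > lid2.py <<'E'
from h import *
s=sense();print(s['eef_pos'],s['ft_force'],s['ft_torque'])
for c in('scene','side'):
    m=read_camera(c)
    for l in place_of(c,'lid_bar')[:1]: print(c,l['score'],l['location'])
    h=cv2.cvtColor(m,cv2.COLOR_BGR2HSV);m=cv2.inRange(h,(100,120,60),(125,255,255))
    if c=='side': m[:260]=0;m[400:]=0;m[:,:280]=0;m[:,430:]=0
    else: m[:150]=0;m[260:]=0;m[:,:330]=0;m[:,440:]=0
    n,lab,st,ce=cv2.connectedComponentsWithStats(m);k=1+np.argmax(st[1:,4])
    hull=cv2.convexHull(np.argwhere(lab==k)[:,::-1].astype(np.int32));print(st[k][4],ce[k].round(2),cv2.approxPolyDP(hull,3,True)[:,0].tolist())
E
python3 lid2.py
```

```text
[ 0.48111689 -0.2707847   0.06606255] [-6.49842635 -3.07559291  3.83495107] [-0.48693017  1.18848507  0.06392804]
scene 0.72 [208.0, 400.2]
485 [372.23 202.26] [[389, 198], [379, 214], [354, 208], [368, 191]]
side 0.71 [343.8, 317.5]
1043 [361.47 333.04] [[387, 336], [356, 355], [337, 333], [348, 321], [366, 314]]
```

step_arm(rows=[[[1, 0, 0, 1, 0], [1, 0, 0, 1, 0], [1, 0, 0, 1, 0], [1, 0, 0, 0, 0]]])

```text
time_s: 36.2
eef_pos: [0.4813, -0.2708, 0.0633]
tcp_rot: [0.672, 0.741, -0.002, -0.002]
ft_force: [-7.2, -1.9, 5.0]
finger_gap: 0.0062
gripper_force: 30.0
```

step_arm(rows=[[[1, 0, 0, 1, 0], [1, 0, 0, 1, 0], [1, 0, 0, 1, 0], [1, 0, 0, 0, 0]]])

```text
time_s: 36.53
eef_pos: [0.4816, -0.2707, 0.0605]
tcp_rot: [0.671, 0.741, -0.002, -0.002]
ft_force: [-7.5, -1.9, 7.3]
finger_gap: 0.0063
gripper_force: 29.9
```

```bash
python3 lid2.py
```

```text
[ 0.48157838 -0.27074523  0.06052169] [-7.5004238  -1.88003614  7.25847191] [-0.39594372  1.15394374  0.08595777]
scene 0.77 [208.5, 401.3]
409 [370.64 202.5 ] [[385, 196], [377, 212], [354, 208], [367, 192]]
side 0.64 [340.2, 317.2]
918 [363.12 332.74] [[387, 336], [357, 350], [341, 332], [344, 325], [366, 314]]
```

The lid edges sit on the shut model and 7 N of downward push is resisted, so the lid is shut. I relieve the side load, then release just enough and lift off.

step_arm(rows=[[[1, 0, -1.5, 0, 0], [1, 0, -1.5, 0, 0], [1, 0, -1, 0, 0], [1, 0, 0, 0, 0], [1, 0, 0, 0, 0]]])

```text
time_s: 37.15
eef_pos: [0.4815, -0.2708, 0.0613]
tcp_rot: [0.671, 0.742, 0.0, 0.001]
ft_force: [-1.8, -2.2, 8.0]
finger_gap: 0.0061
gripper_force: 30.0
```

step_arm(rows=[[[0.9, 0, 0, 0, 0], [0.85, 0, 0, 0, 0], [0.8, 0, 0, 0, 0], [0.75, 0, 0, 0, 0], [0.72, 0, 0, 0, 0], [0.72, 0, 0, 0, 0], [0.72, 0, 0, 0, 0], [0.72, 0, 0, 0, 0]]])

```text
time_s: 37.82
eef_pos: [0.4802, -0.27, 0.0598]
tcp_rot: [0.671, 0.742, 0.0, -0.0]
ft_force: [0.2, 0.4, 0.2]
finger_gap: 0.0247
gripper_force: 0.0
```

```bash
python3 lid2.py; python3 -c "
from h import *
s=sense();im=read_camera('wrist')
print([(L['location'],L['score']) for L in place_of('wrist','lid_bar')[:1]])
i=camera_info('wrist');T=np.array(i['tool_from_camera'])
for z in(-.012,-.008,0.,.003):
    q=T[:3,:3].T@(np.array([0,0,z])-T[:3,3]);print(z,i['fy']*q[1]/q[2]+i['cy'])
L=regions_of('wrist','lid')
if L:
    for r in (200,240,280,320,340,360): 
        c=np.flatnonzero(L[0]['pixels'][r]);print(r,[(int(a[0]),int(a[-1])) for a in np.split(c,np.flatnonzero(np.diff(c)>2)+1)] if len(c) else 0)
"
```

```text
[ 0.48015792 -0.27003489  0.05976025] [0.19217761 0.40965614 0.17591024] [-0.02873906 -0.02265704  0.01493197]
scene 0.72 [204.4, 399.2]
416 [370.99 202.81] [[388, 200], [379, 213], [354, 208], [368, 191]]
side 0.67 [340.1, 317.7]
953 [362.67 333.01] [[387, 336], [356, 353], [339, 334], [349, 322], [366, 313]]
[([375.8, 317.0], 0.7)]
-0.012 356.4671682649705
-0.008 349.53004183591565
0.0 336.78160898405133
0.003 332.3494740259832
200 [(456, 639)]
240 [(302, 639)]
280 [(302, 335), (448, 639)]
320 [(303, 335), (522, 639)]
340 [(303, 335), (541, 639)]
360 [(303, 335), (560, 639)]
```

The bar is free and centred between the fingers, and its apparent width puts it at z ≈ 0.078, so the lid is shut. I lift straight off.

step_arm(rows=[[[0.72, 0, 0.4, -6, 0], [0.72, 0, 0, -8, 0], [0.72, 0, 0, -8, 0], [0.72, 0, 0, -8, 0], [0.72, 0, 0, -10, 0], [0.72, 0, 0, -20, 0], [0.72, 0, 0, -30, 0], [0.72, 0, 0, -35, 0], [0.72, 0, 0, -35, 0], [0.72, 0, 0, -25, 0], [0.72, 0, 0, 0, 0], [0.72, 0, 0, 0, 0], [0.72, 0, 0, 0, 0]]])

```text
time_s: 39.25
eef_pos: [0.4798, -0.2699, 0.2447]
tcp_rot: [0.671, 0.742, -0.0, -0.0]
ft_force: [-0.0, -0.4, -0.3]
finger_gap: 0.0245
gripper_force: 0.0
```

```bash
python3 lid2.py; python3 - <<'E'
from h import *
s=sense();read_camera('wrist')
for c in('side','wrist'):
    for q,z in(('lid_bar',.078),('brush',.045)):
        for l in place_of(c,q)[:1]: print(c,q,round(l['score'],2),atz(c,l['location'],z,s).round(4))
for q in['timer','flask','reagent','tips','tape']:
    rs=[ray(c,L[0]['location']) for c in('scene','side') if (L:=place_of(c,q))]
    if len(rs)==2: print(q,tri(rs)[0].round(3))
E
```

```text
[ 0.47980026 -0.26991233  0.24468371] [-0.00731277 -0.3622618  -0.26160596] [-0.02091486 -0.03247523  0.0376967 ]
scene 0.9 [204.1, 399.6]
557 [372.86 200.36] [[390, 197], [379, 213], [354, 208], [370, 187], [386, 191]]
side 0.98 [340.6, 316.1]
2052 [350.9  321.61] [[387, 336], [356, 353], [314, 307], [343, 291]]
side lid_bar 0.98 [ 0.4765 -0.275   0.078 ]
side brush 0.66 [ 0.5723 -0.3927  0.045 ]
wrist lid_bar 0.76 [ 0.4811 -0.2718  0.078 ]
timer [ 0.527 -0.035 -0.002]
flask [ 0.788 -0.054 -0.004]
reagent [0.78  0.138 0.003]
tips [ 0.805 -0.189 -0.   ]
tape [0.723 0.37  0.007]
```

The lid corners match the shut prediction (387,336), (356,353), (314,307), (343,291). The brush is home and the bystanders haven't moved.

```bash
python3 -c "
from station import *
print(finish_job())"
```

```text
the job is handed in; nothing more can be done
None
```

The job is handed in at about 40 s of the 70 s limit: three strokes to the beaker floor with about 88 mm or more drawn back after each, the brush laid back in the trough within about 2 mm, and the lid eased shut with no slam; the hand-in returned no verdict.

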